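# Aim the inspection mirror so the colour reader sees the red sample

## Robot

A 6-joint arm with a two-finger parallel gripper is mounted at the origin on the work surface. World frame = base frame: x ahead of the robot, y to its left, z up, the work surface at z = 0. Lengths are in m, angles in rad, forces in N, time in s.
With the tool pointing down it reaches from about 0.35 to 0.975 m from the base axis. Payload 4.9 kg.
Tool frame: the origin (TCP) lies between the finger pads, 19 mm behind the fingertips; this is the grasp point; z points along the fingers, y is the line along which they close (so a half turn about z gives the same grasp; the last joint's range is limited). The gripper opens to 85 mm and grips with 20 to 120 N. Pads are 22 mm wide; open, the fingers measure 114 mm over their backs; the gripper's body (76 mm by 85 mm) begins 54 mm behind the grasp point. The pads swing forward as they close: fully open they stand 13 mm farther back than shut.
Start: joints at [-1.443, 0.053, 1.613, -0, 1.476, -0.119], TCP at [0.153, -0.606, 0.25] pointing down, gripper open.
Joint ranges: [-3.01, 3.01], [-1.01, 2.22], [0.06, 2.58], [-1.02, 4.17], [0.09, 2.62], [-3.14, 3.14]. Speed limits (rad/s): [2.57, 2.57, 3.14, 3.14, 3.14, 3.14].

## Interface

Orientations are given as a unit quaternion [w, x, y, z].
In Python, from plant import manip gives the robot as it stands. The module is installed in compiled form; this text tells all that it offers.
- The arm moves only by the tool arm_command, never from a script. Its argument "moves" is a list of rows, each a list of 3 entries, a list of its own where there are three numbers: the opening, from -1 (shut) to 1 (fully open), then the shift along the tool's x, y, z in units of 0.15 m (1.0 is 0.15 m), then the turn about the tool's z in units of 2 pi rad (1.0 is 2 pi rad). A call has 1 to 20 rows; each row is the pose to reach, as a shift and turn from the pose commanded when the call began, along the tool's axes at that moment, turning the shorter way round; what a row does not reach only later rows make up. A row lasts 1/12 s, in which the tool goes at most 41.7 mm and 7.16 degrees, less where a joint would pass 70% of its speed; a pose out of reach is approached as far as the arm can. A call with a number of a shift or a turn outside -1 to 1 is refused whole. A call with a gripper value outside its range is refused whole. The fingers move at their own pace and stop on an object; the grip force is fixed at half the most. Time passes only in rows, so rows that repeat a pose let the fingers close. It gives the time, the measured TCP pose, the force, the opening and the grip force at its end, in the units of the state.
- manip.state(): the state, without advancing time (a new reading comes with each control period).
- manip.grab_frame(name): name is "scene" or "side" or "wrist"; returns a dict with "frame" (400x640x3 uint8, red, green, blue), "fx", "fy", "cx", "cy" (pixels), "R" (3x3) and "t" (3): a world point X has camera coordinates R X + t. Camera axes: x right, y down, z forward; pixel columns grow to the right and rows downward; lengths in m; the calibration is good to about 2 mm. A picture is of the moment at which its call begins. There is no depth.
- manip.job_done(): hands the job in; it is judged then, once.
Trained networks look in a picture, given as the dict that the camera call returned (one of the last four; its "shot" number tells which), for a name from the list of things; names that differ only in an ending like _2 or _b are one class to them, and where a whole thing is asked for, a point or a joint stands for the part that bears it (a point fixed in the world has none). Each returns a list of dicts, best first, with "confidence" (0 to 1); they miss things now and then, are a little off and sometimes report something else, mostly with a low value. They report only what shows in the picture. A call takes as long as a camera call.
- manip.search_frame(picture, target): "extent" ([left, top, right, bottom] in pixels, round what is visible of it).
The state is a dict: "time": time; "joint_pos": joint angles; "joint_vel": joint speeds; "joint_efforts": joint torques, N m; "tool_pos": TCP position; "tool_rot": TCP orientation; "contact_force": force on the tool from outside, world axes, zero at the start; "ft_torque": the same for the moment, N m; "gripper_width": opening from 0.0 (shut) to 1.0 (fully open); "grasp_force": force on a finger pad.
Only numpy, scipy, OpenCV 4.12 (cv2) and the standard library are available. Lean on these libraries where they do the work, as an engineer would, in place of code of your own. Each camera call takes 0.05 s, during which the arm holds its last target. There are 200 camera calls.

## Task

Wake the colour reader by squeezing its orange trigger fully in and letting it spring back out. Then take the yellow tab on top of the sprung mirror and turn the mirror until the red sample stick, reflected in it, appears at the middle of the mirror to the reader's lens, and finish while still holding the mirror at that angle by the tab (it swings back if let go). Leave the sample arm as it is set, and do not push aside or tip the cartridge, cup or jar.

Things in the scene. Friction and masses are not known exactly. Their poses are not given: they have to be found in the camera images.
- rig: Fixed rig: aluminium plate 150 (x) x 440 (y) x 12 mm, origin at its underside centre, z up. Along its y: mirror post at -120 mm; at 55 to 165 mm a silver colour reader (head 56 mm wide, top 150 mm above the bench) clamped upside down, lens looking along -y at the mirror, black pistol grip (30 mm in x; y 122 to 148 mm; 150 to 245 mm above the bench) pointing straight up.
- lens (a point): Centre of the reader's front lens (dark round barrel), 120 mm above the bench, rig frame (0, 44, 120) mm, looking along the rig's -y straight at the mirror's pivot, 164 mm away. Axes as the rig.
- grip_back (a point): Back face of the black pistol grip at a good squeezing height, rig frame (0, 148, 208) mm. Axes as the rig. The trigger is squeezed towards this face, along the rig's +y, with one finger on the trigger and the other here, gripper coming from above.
- trigger (a joint): Orange trigger blade (18 mm wide in x, 10 mm thick, 66 mm long) standing up in front of the pistol grip, hinged at its lower end (rig y = 100 mm, 158 mm above the bench). Radians: 0 = out (sprung), 0.28 = fully in (its stop). About 8 N at the trigger pad pushes it fully in; it springs back by itself.
- trigger_pad (a point): Front face of the trigger blade, 50 mm above its hinge: where to squeeze. Rig frame (0, 95, 208) mm when out, about y = 109 mm when fully in; so trigger front to grip back measures 53 mm out and 39 mm in.
- mirror: Mirror on a vertical post, 70 mm wide, 90 high (black frame 78 wide, 8 thick), centre 120 mm above the bench. Origin at bench height on the pivot axis, which lies in its face; x = the way it faces. Its spring rests it facing the rig's +x; it turns 0 to 1.45 rad from there, only counter-clockwise from above, towards the lens (+y). Spring moment 0.03 N m at rest, 0.09 at 1 rad.
- tab_grip (a point): Centre of the yellow finger tab fixed on top of the mirror, in line with its plane and centred on the pivot axis: 10 mm thick (x, the way the mirror faces), 44 mm long (y), 40 mm tall (168 to 208 mm above the bench). The point is 188 mm above the bench; axes as the mirror, turning with it.
- sample_arm (a joint): Angle of the low steel swing arm that carries the red stick, about the same vertical axis as the mirror, radians, clockwise from above: 0 would point at the lens (rig +y), 1.57 along rig +x. Set anywhere from 0.87 to 1.92; stiff; must stay as set.
- red_stick (a point): Centre of the red sample stick (the marker): upright red cylinder 26 mm in diameter, 60 mm tall, on the end of the swing arm, 155 mm from the mirror's pivot axis, 120 mm above the bench (level with lens and mirror centre). The mirror shows it to the lens when the mirror's facing direction halves the angle, at the pivot, between lens and stick.
- cartridge: Loose white twin sealant cartridge standing upright, 52 x 100 mm, 182 mm tall, origin at the centre of its underside. Leave alone.
- cup: Loose white mixing cup, 72 mm in diameter at the rim, 75 mm tall, origin at its underside. Leave alone.
- jar: Loose jar with blue cap, 60 mm in diameter, 80 mm tall, origin at its underside. Leave alone.

How it is judged:
On the way, in this order (a step that is already met when the one before it is completed fails the run):
1. the trigger is squeezed fully in (value of joint trigger above 0.22 rad), for 0.2 s.
2. the trigger is back out (value of joint trigger below 0.06 rad), for 0.1 s.
3. the mirror is held by its tab at the angle that shows the red stick to the lens (((value of joint sample_arm between 0.82 and 0.9576 rad and angle between the x axis of mirror and the x axis of rig, either way round between 1.0139 and 1.2139 rad) or (value of joint sample_arm between 0.9575 and 1.0451 rad and angle between the x axis of mirror and the x axis of rig, either way round between 0.9702 and 1.1702 rad) or (value of joint sample_arm between 1.045 and 1.1326 rad and angle between the x axis of mirror and the x axis of rig, either way round between 0.9264 and 1.1264 rad) or (value of joint sample_arm between 1.1325 and 1.2201 rad and angle between the x axis of mirror and the x axis of rig, either way round between 0.8827 and 1.0827 rad) or (value of joint sample_arm between 1.22 and 1.3076 rad and angle between the x axis of mirror and the x axis of rig, either way round between 0.8389 and 1.0389 rad) or (value of joint sample_arm between 1.3075 and 1.3951 rad and angle between the x axis of mirror and the x axis of rig, either way round between 0.7952 and 0.9952 rad) or (value of joint sample_arm between 1.395 and 1.4826 rad and angle between the x axis of mirror and the x axis of rig, either way round between 0.7514 and 0.9514 rad) or (value of joint sample_arm between 1.4825 and 1.5701 rad and angle between the x axis of mirror and the x axis of rig, either way round between 0.7077 and 0.9077 rad) or (value of joint sample_arm between 1.57 and 1.6576 rad and angle between the x axis of mirror and the x axis of rig, either way round between 0.6639 and 0.8639 rad) or (value of joint sample_arm between 1.6575 and 1.7451 rad and angle between the x axis of mirror and the x axis of rig, either way round between 0.6202 and 0.8202 rad) or (value of joint sample_arm between 1.745 and 1.8326 rad and angle between the x axis of mirror and the x axis of rig, either way round between 0.5764 and 0.7764 rad) or (value of joint sample_arm between 1.8325 and 1.97 rad and angle between the x axis of mirror and the x axis of rig, either way round between 0.5327 and 0.7327 rad)) and height (world z) of the grasp point above 0.165 m and contact force between the fingers and mirror above 1 N and value of joint trigger below 0.06 rad and angular speed of mirror below 0.15 rad/s), for 0.5 s.
At the end, for the whole second after the job is handed in: The fingers hold the mirror (over 1 N) up at its tab (TCP above 165 mm), still, its facing direction halving the angle at the pivot between lens and red stick (within 0.078 rad always passes, beyond 0.122 rad never; the rule goes in steps). The trigger is out (under 0.06 rad) (all of step 3); the arm keeps its last pose, push and grip.
It fails at once if the cartridge is pushed more than 30 mm or tipped over (distance of cartridge from where it was at the start of the episode above 0.03 m or angle between cartridge's own z axis and vertical above 0.5 rad).
It fails at once if the cup is pushed more than 30 mm or tipped over (distance of cup from where it was at the start of the episode above 0.03 m or angle between cup's own z axis and vertical above 0.5 rad).
It fails at once if the jar is pushed more than 30 mm or tipped over (distance of jar from where it was at the start of the episode above 0.03 m or angle between jar's own z axis and vertical above 0.5 rad).
It fails at once if the sample arm is shifted (red stick moved more than 12 mm) (distance of red_stick from where it was at the start of the episode above 0.012 m).
It also fails if it takes over 42 s, if anything falls off the work surface, if the arm or the gripper's body presses on something with over 40 N, if the wrist force passes 120 N, or if a joint passes its speed limit or range.

## Working session

There is one attempt and no reset: what is moved stays moved. The work goes in short steps, Python scripts to look and compute and a tool call to move; the robot and the scene stay as the last step left them, time stands still between calls to the robot, and variables do not carry over. Pictures are saved under pics/ and viewed, at most 10 in all, crops included, and the job is handed in when it is done.

Besides the shell and the picture viewer there is one more tool, called after "Emit:" as name([rows], argument=value, ...), one row to a line, values as JSON. arm_command: Moves the arm, as the interface text tells. Shifts and turns lie within -1 to 1; 1 stands for 0.15 m of shift or 2 pi rad of turn. Its arguments: {"type":"object","properties":{"moves":{"type":"array"}},"required":["moves"]}

```bash
mkdir -p pics; python3 - <<'E'
from plant import manip
import cv2,json,numpy as np
s=manip.state();print(s['time'],s['tool_pos'],s['tool_rot'])
ims=[]
for n in ["scene","side"]:
    p=manip.grab_frame(n);ims.append(p)
    cv2.imwrite(f'pics/{n}0.png',p['frame'][:,:,::-1])
    np.savez(f'{n}0.npz',**{k:p[k] for k in('frame','fx','fy','cx','cy','R','t')})
    C=-np.array(p['R']).T@np.array(p['t']);print(n,C,p['fx'],p['cx'],p['cy'])
    for t in ['rig','lens','trigger','trigger_pad','grip_back','mirror','tab_grip','red_stick','sample_arm','cartridge','cup','jar']:
        try: r=manip.search_frame(p,t)
        except Exception as e: print(t,e);continue
        print(t,[(np.round(d['extent']).tolist(),round(d['confidence'],2)) for d in r[:2]])
E
```

```text
0.0 [ 0.15259447 -0.60549028  0.24878472] [-1.00351358e-03  9.92395613e-01  1.23085092e-01 -1.01662589e-05]
scene [1.12892899 0.54127198 0.66775688] 449.9424881751102 324.00428439540246 196.02495348362976
rig [([223.0, 152.0, 440.0, 294.0], 0.57)]
lens []
trigger [([380.0, 171.0, 387.0, 204.0], 0.68)]
trigger_pad [([379.0, 172.0, 388.0, 203.0], 0.71), ([222.0, 206.0, 292.0, 261.0], 0.4)]
grip_back [([219.0, 148.0, 441.0, 294.0], 0.66)]
mirror [([267.0, 153.0, 301.0, 214.0], 0.94), ([222.0, 208.0, 290.0, 260.0], 0.69)]
tab_grip [([269.0, 149.0, 302.0, 217.0], 0.82)]
red_stick [([224.0, 207.0, 297.0, 261.0], 0.67)]
sample_arm [([221.0, 207.0, 295.0, 261.0], 0.87)]
cartridge [([386.0, 250.0, 448.0, 346.0], 0.64)]
cup [([404.0, 193.0, 429.0, 237.0], 0.68)]
jar [([296.0, 164.0, 318.0, 202.0], 0.69), ([221.0, 153.0, 438.0, 293.0], 0.33)]
side [ 0.33781226 -0.52555812  0.80629984] 441.6450663873728 321.99706059744483 194.91263574004856
rig [([242.0, 115.0, 421.0, 324.0], 0.92)]
lens [([242.0, 117.0, 425.0, 322.0], 0.93)]
trigger [([282.0, 135.0, 293.0, 161.0], 0.47)]
trigger_pad [([281.0, 133.0, 298.0, 160.0], 0.62), ([331.0, 202.0, 424.0, 274.0], 0.25)]
grip_back [([244.0, 116.0, 425.0, 326.0], 0.86)]
mirror [([329.0, 197.0, 355.0, 266.0], 0.92), ([332.0, 205.0, 423.0, 274.0], 0.2)]
tab_grip [([330.0, 199.0, 356.0, 267.0], 0.88)]
red_stick [([329.0, 207.0, 427.0, 276.0], 0.65)]
sample_arm [([329.0, 206.0, 424.0, 275.0], 0.76), ([298.0, 102.0, 324.0, 176.0], 0.21)]
cartridge [([274.0, 283.0, 307.0, 330.0], 0.75), ([298.0, 103.0, 323.0, 170.0], 0.67)]
cup [([210.0, 193.0, 243.0, 235.0], 0.88)]
jar [([274.0, 283.0, 307.0, 331.0], 0.71)]
```

```bash
python3 - <<'E'
import cv2
a=cv2.imread('pics/scene0.png')[130:360,200:470];b=cv2.imread('pics/side0.png')[90:340,200:440]
cv2.imwrite('pics/a.png',cv2.resize(a,None,fx=2.9,fy=2.5*1.16,interpolation=2)[:600])
cv2.imwrite('pics/b.png',cv2.resize(b,None,fx=2.4,fy=2.4,interpolation=2)[:600])
E
```

```text
(no output)
```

View pics/a.png

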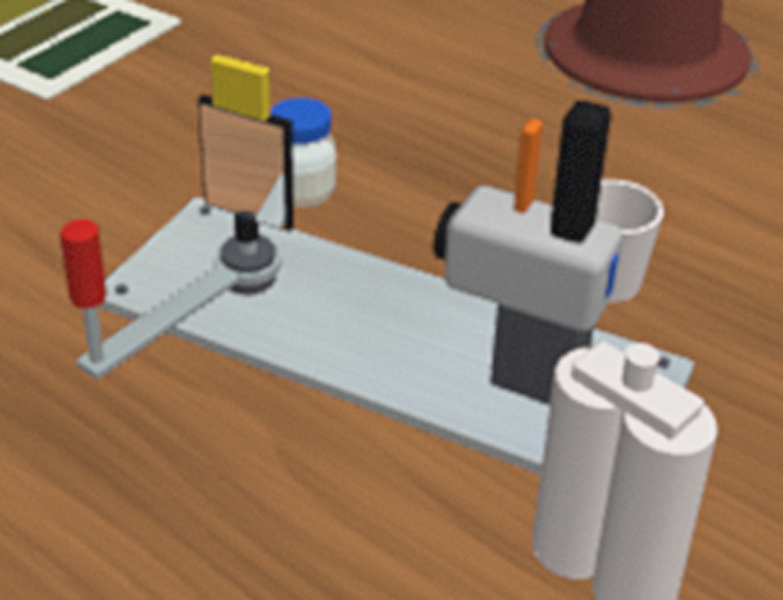

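View pics/b.png

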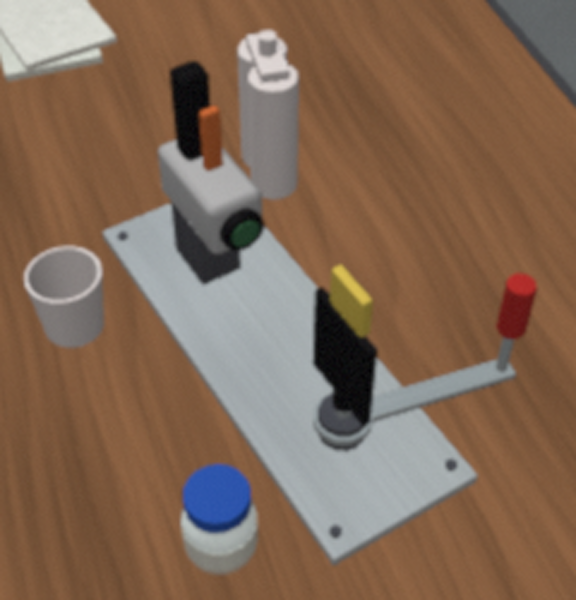

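Both views show the rig clearly: yellow tab at about (283,160) in scene and (346,215) in side, red stick at (229,221) and (415,217), grip top at (402,168) and (279,120). The cartridge stands near the rig's +x/+y corner, the cup and jar on its -x side. I'll fit the rig pose next.

```bash
cat > fit.py <<'E'
import cv2,numpy as np
from scipy.optimize import least_squares
cam={n:dict(np.load(f'{n}0.npz')) for n in('scene','side')}
def proj(n,X):
    c=cam[n];x=c['R']@X+c['t'];return np.array([c['fx']*x[0]/x[2]+c['cx'],c['fy']*x[1]/x[2]+c['cy']])
def blob(n,kind):
    h=cv2.cvtColor(cam[n]['frame'],cv2.COLOR_RGB2HSV)
    H,S,V=[h[...,i].astype(int) for i in range(3)]
    m={'red':((H<4)|(H>176))&(S>190)&(V>90),'yel':(H>24)&(H<32)&(S>170)&(V>80),'ora':(H>6)&(H<13)&(S>200)&(V>150)}[kind]
    k,l,st,ce=cv2.connectedComponentsWithStats(m.astype(np.uint8))
    i=1+np.argmax(st[1:,4]);return ce[i],st[i]
obs=[]
for n in cam:
    for k in('red','yel','ora'):
        c,s=blob(n,k);print(n,k,c.round(1),s);obs.append((n,k,c))
S=lambda u,v:np.array([200+u/2.9,130+v/2.9]);D=lambda u,v:np.array([200+u/2.4,90+v/2.4])
P=[('scene',(-.075,-.22,.012),S(197,198)),('scene',(.075,-.22,.012),S(98,291)),('scene',(-.075,.22,.012),S(693,362)),
('side',(.075,-.22,.012),D(475,474)),('side',(-.075,-.22,.012),D(334,556)),('side',(-.075,.22,.012),D(104,233)),
('scene',(0,.135,.245),S(587,110)),('side',(0,.135,.245),D(190,72)),('side',(0,.044,.120),D(242,229))]
def w(p,l):
    c,s=np.cos(p[2]),np.sin(p[2]);return np.array([p[0]+c*l[0]-s*l[1],p[1]+s*l[0]+c*l[1],l[2]])
def res(p):
    r=[proj(n,w(p,l))-o for n,l,o in P]
    for n,k,o in obs:
        if k=='red': l=(.155*np.sin(p[3]),-.12+.155*np.cos(p[3]),.12)
        elif k=='yel': l=(.003,-.12,.188)
        else: continue
        r.append(2*(proj(n,w(p,l))-o))
    return np.concatenate(r)
if __name__=='__main__':
    f=min((least_squares(res,[.5,0,y,1.3],loss='soft_l1') for y in np.arange(-3,3,.5)),key=lambda f:f.cost)
    print(f.x,f.cost);print(res(f.x).reshape(-1,2).round(1))
    p=f.x
    for l in[(0,.1215,.208),(0,.148,.208),(0,.095,.208),(0,-.12,.188)]:print(l,w(p,l).round(4))
    print('mirror target',(np.pi/2-p[3]/2))
    # cartridge top centre by triangulation (nozzle top)
    from scipy.optimize import least_squares as L
    q=L(lambda X:np.r_[proj('scene',X)-S(640,352),proj('side',X)-D(266,37)],[.6,.1,.18]).x;print('cart cap',q)
E
python3 fit.py
```

```text
scene red [228.3 220. ] [221 206  15  30 331]
scene yel [282.6 159.8] [273 150  20  21 314]
scene ora [382.7 185.3] [380 172   6  30  76]
side red [414.7 217.1] [408 205  15  25 246]Traceback (most recent call last):
  File "fit.py", line 15, in <module>
    c,s=blob(n,k);print(n,k,c.round(1),s);obs.append((n,k,c))
        ~~~~^^^^^
  File "fit.py", line 11, in blob
    i=1+np.argmax(st[1:,4]);return ce[i],st[i]
        ~~~~~~~~~^^^^^^^^^^
    return _wrapfunc(a, 'argmax', axis=axis, out=out, **kwds)
    return bound(*args, **kwds)
ValueError: attempt to get argmax of an empty sequence
```

```bash
sed -i "s/for k in('red','yel','ora')/for k in('red','yel')/; s/(S>170)&(V>80)/(S>150)\&(V>60)/; s/(H>24)&(H<32)/(H>22)\&(H<34)/" fit.py; python3 fit.py
```

```text
scene red [228.3 220. ] [221 206  15  30 331]
scene yel [282.6 159.6] [273 149  20  23 357]
side red [414.7 217.1] [408 205  15  25 246]
side yel [345.8 215. ] [338 201  17  29 295]
[0.53513884 0.07867571 0.21228214 1.79064535] 13.050691770018688
[[ 0.1 -1.2]
 [-2.6  0.2]
 [ 0.9 -0.3]
 [ 0.4  0.5]
 [-1.7  1.4]
 [-0.9 -1.8]
 [ 0.3 -0.2]
 [-0.5 -1.6]
 [ 1.   1.5]
 [ 0.7  0.4]
 [-0.2  1.8]
 [-0.3  3.2]
 [ 1.4 -0.7]]
(0, 0.1215, 0.208) [0.5095 0.1974 0.208 ]
(0, 0.148, 0.208) [0.504  0.2234 0.208 ]
(0, 0.095, 0.208) [0.5151 0.1715 0.208 ]
(0, -0.12, 0.188) [ 0.5604 -0.0386  0.188 ]
mirror target 0.6754736496548884
cart cap [0.6131652  0.31893658 0.18122521]
```

Emit:
arm_command([
  [1, [0.723, -0.93, -0.4], 0],
  [1, [0.723, -0.93, -0.4], 0],
  [1, [0.723, -0.93, -0.4], 0],
  [1, [0.723, -0.93, -0.4], 0],
  [1, [0.723, -0.93, -0.4], 0],
  [1, [0.723, -0.93, -0.4], 0],
])

```text
time: 1.8
tool_pos: [0.2255, -0.4424, 0.3129]
tool_rot: [0.002, 0.992, 0.125, 0.001]
contact_force: [-0.8, -0.2, 0.9]
gripper_width: 0.995
grasp_force: 0.0
```

Emit:
arm_command([
  [1, [0.723, -0.93, 0], 0],
  [1, [0.723, -0.93, 0], 0],
  [1, [0.723, -0.93, 0], 0],
  [1, [0.723, -0.93, 0], 0],
  [1, [0.723, -0.93, 0], 0],
  [1, [0.723, -0.93, 0], 0],
])

```text
time: 2.3
tool_pos: [0.2956, -0.2812, 0.31]
tool_rot: [0.0, 0.992, 0.125, 0.0]
contact_force: [-0.1, -0.0, -0.4]
gripper_width: 1.001
grasp_force: 0.0
```

Emit:
arm_command([
  [1, [0.723, -0.93, 0], 0],
  [1, [0.723, -0.93, 0], 0],
  [1, [0.723, -0.93, 0], 0],
  [1, [0.723, -0.93, 0], 0],
  [1, [0.723, -0.93, 0], 0],
  [1, [0.723, -0.93, 0], 0],
])

```text
time: 2.8
tool_pos: [0.3669, -0.12, 0.3099]
tool_rot: [0.0, 0.992, 0.125, -0.0]
contact_force: [-1.0, -0.7, 0.8]
gripper_width: 0.998
grasp_force: 0.0
```

Emit:
arm_command([
  [1, [0.723, -0.93, 0], 0],
  [1, [0.723, -0.93, 0], 0],
  [1, [0.723, -0.93, 0], 0],
  [1, [0.723, -0.93, 0], 0],
  [1, [0.723, -0.93, 0], 0],
  [1, [0.723, -0.93, 0], 0],
])

```text
time: 3.3
tool_pos: [0.4381, 0.0411, 0.3094]
tool_rot: [0.0, 0.992, 0.124, -0.001]
contact_force: [0.2, 0.1, -0.9]
gripper_width: 1.0
grasp_force: 0.0
```

Emit:
arm_command([
  [1, [0.717, -0.938, 0], 0.0058],
  [1, [0.717, -0.938, 0], 0.0058],
  [1, [0.717, -0.938, 0], 0.0058],
  [1, [0.717, -0.938, 0], 0.0058],
  [1, [0.717, -0.938, 0], 0.0058],
  [1, [0.717, -0.938, 0], 0.0058],
])

```text
time: 3.8
tool_pos: [0.5084, 0.2029, 0.3091]
tool_rot: [0.001, 0.994, 0.105, -0.001]
contact_force: [-0.0, 0.1, -1.1]
gripper_width: 0.998
grasp_force: 0.0
```

```bash
python3 - <<'E'
from plant import manip
import cv2,numpy as np
p=manip.grab_frame('wrist');s=manip.state();print(s['tool_pos'],s['tool_rot'],s['time'])
import fit
fit.cam['wrist']=p;p['R']=np.array(p['R']);p['t']=np.array(p['t'])
im=p['frame'][:,:,::-1].copy()
pp=[0.53513884,0.07867571,0.21228214,1.79]
for l in[(-.015,.148,.245),(.015,.148,.245),(-.015,.122,.245),(.015,.122,.245),(.009,.095,.224),(-.009,.095,.224),(.028,.055,.15),(-.028,.055,.15),(0,-.12,.208),(.005,-.142,.208),(.005,-.098,.208)]:
    u=fit.proj('wrist',fit.w(pp,l));print(l,u.round(1));cv2.drawMarker(im,(int(u[0]),int(u[1])),(255,0,255),0,8,1)
cv2.imwrite('pics/w1.png',im)
E
```

```text
[0.50788451 0.20181488 0.30927316] [ 8.22304040e-04  9.94543728e-01  1.04314207e-01 -8.02466060e-04] 3.85
scene red [228.3 220. ] [221 206  15  30 331]
scene yel [282.6 159.6] [273 149  20  23 357]
side red [414.7 217.1] [408 205  15  25 246]
side yel [345.8 215. ] [338 201  17  29 295]
(-0.015, 0.148, 0.245) [286.6 245.7]
(0.015, 0.148, 0.245) [285.2 196.8]
(-0.015, 0.122, 0.245) [330.5 245.6]
(0.015, 0.122, 0.245) [330.8 196.7]
(0.009, 0.095, 0.224) [372.3 197.1]
(-0.009, 0.095, 0.224) [371.3 224. ]
(0.028, 0.055, 0.15) [408.1 151.4]
(-0.028, 0.055, 0.15) [403.9 215.8]
(0, -0.12, 0.208) [682.3 202.8]
(0.005, -0.142, 0.208) [716.7 195.7]
(0.005, -0.098, 0.208) [652.  195.9]
```

View pics/w1.png

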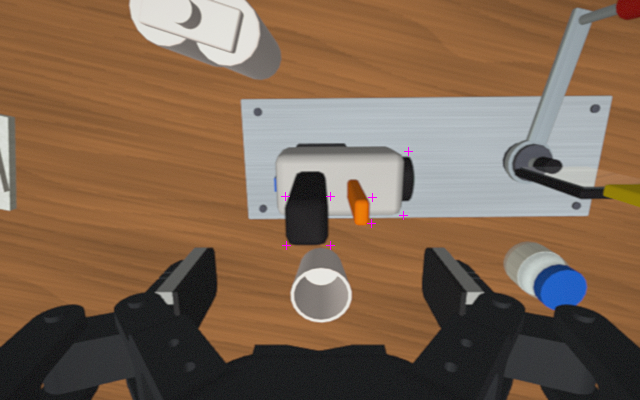

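The overlay matches the grip top (286–330, 245) and the trigger top (371, 224) to about 2 px, so I'm descending and squeezing.

Emit:
arm_command([
  [1, [0, 0, 0.3], 0],
  [1, [0, 0, 0.5], 0],
  [1, [0, -0.007, 0.67], 0],
  [1, [0, -0.007, 0.67], 0],
  [1, [0, -0.007, 0.67], 0],
])

```text
time: 4.27
tool_pos: [0.5061, 0.2021, 0.2084]
tool_rot: [0.001, 0.995, 0.104, -0.002]
contact_force: [1.1, -0.8, 0.1]
gripper_width: 0.997
grasp_force: 0.0
```

Emit:
arm_command([
  [-0.2, [0, 0, 0], 0],
  [-0.2, [0, 0, 0], 0],
  [-0.2, [0, 0, 0], 0],
  [-0.2, [0, 0, 0], 0],
  [-0.2, [0, 0, 0], 0],
  [-0.2, [0, 0, 0], 0],
  [-0.2, [0, 0, 0], 0],
  [-0.2, [0, 0, 0], 0],
  [-0.2, [0, 0, 0], 0],
  [-0.2, [0, 0, 0], 0],
  [-0.2, [0, 0, 0], 0],
  [-0.2, [0, 0, 0], 0],
])

```text
time: 5.27
tool_pos: [0.5089, 0.2044, 0.2144]
tool_rot: [0.001, 0.994, 0.106, 0.004]
contact_force: [-1.5, -0.8, 9.2]
gripper_width: 0.451
grasp_force: 59.3
```

Width 0.451 (38 mm) means the trigger is fully in. Holding briefly, then releasing.

Emit:
arm_command([
  [-0.2, [0, 0, 0], 0],
  [-0.2, [0, 0, 0], 0],
  [-0.2, [0, 0, 0], 0],
  [-0.2, [0, 0, 0], 0],
])

```text
time: 5.6
tool_pos: [0.5089, 0.2044, 0.2144]
tool_rot: [0.001, 0.994, 0.106, 0.004]
contact_force: [-1.1, 0.1, 8.5]
gripper_width: 0.446
grasp_force: 59.3
```

Emit:
arm_command([
  [1, [0, 0, 0], 0],
  [1, [0, 0, 0], 0],
  [1, [0, 0, 0], 0],
  [1, [0, 0, 0], 0],
  [1, [0, 0, 0], 0],
  [1, [0, 0, 0], 0],
  [1, [0, 0, 0], 0],
  [1, [0, 0, 0], 0],
  [1, [0, 0, 0], 0],
  [1, [0, 0, 0], 0],
])

```text
time: 6.43
tool_pos: [0.5067, 0.2048, 0.2094]
tool_rot: [-0.0, 0.994, 0.105, -0.0]
contact_force: [0.5, 0.8, -1.4]
gripper_width: 1.001
grasp_force: 0.0
```

Emit:
arm_command([
  [1, [0, 0, -0.3], 0],
  [1, [0, 0, -0.6], 0],
  [1, [0, 0, -0.67], 0],
  [1, [0, 0, -0.67], 0],
  [1, [0, 0, -0.67], 0],
])

```text
time: 6.85
tool_pos: [0.5073, 0.205, 0.3117]
tool_rot: [-0.0, 0.994, 0.105, 0.002]
contact_force: [-0.1, -0.3, -0.2]
gripper_width: 1.0
grasp_force: 0.0
```

```bash
python3 - <<'E'
from plant import manip
import cv2,numpy as np
p=manip.grab_frame('scene');s=manip.state();print(s['tool_pos'],s['tool_rot'],s['time'])
cv2.imwrite('pics/s2.png',cv2.resize(p['frame'][130:330,210:470,::-1],None,fx=3,fy=3))
p=manip.grab_frame('wrist')
h=cv2.cvtColor(p['frame'],cv2.COLOR_RGB2HSV)
m=cv2.inRange(h,(22,150,60),(34,255,255));ys,xs=np.nonzero(m);print('yel',xs.min() if len(xs) else None)
E
```

```text
[0.50658578 0.20474396 0.30966279] [-1.13719725e-05  9.94473083e-01  1.04991759e-01 -1.29334152e-04] 6.9
yel 605
```

View pics/s2.png

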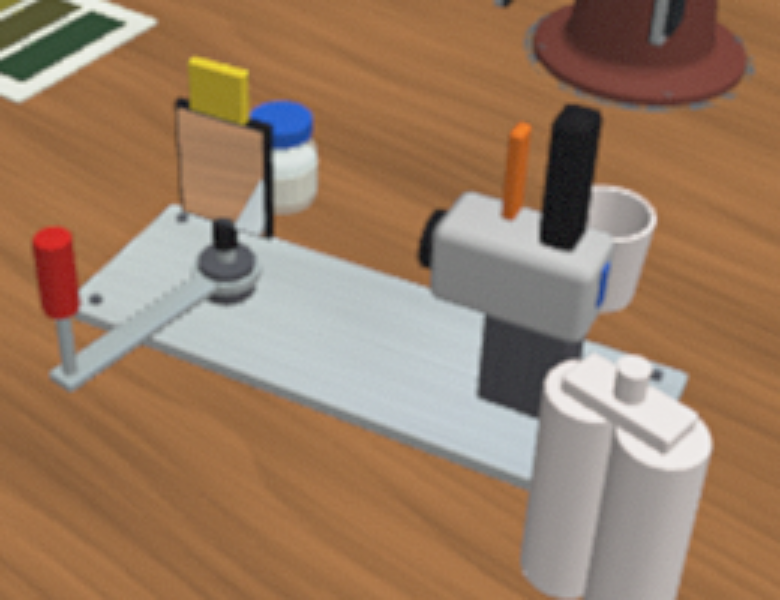

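The trigger is back out (orange blade upright at (517,165) in the crop), and the cartridge, cup and jar are where they were. Moving over the mirror tab.

Emit:
arm_command([
  [1, [0, 0.33, 0], 0],
  [1, [0, 0.67, 0], 0],
  [1, [0, 0.67, 0], 0],
  [1, [0, 0.67, 0], 0],
])

```text
time: 7.28
tool_pos: [0.5274, 0.1034, 0.3073]
tool_rot: [0.0, 0.995, 0.103, -0.002]
contact_force: [-0.5, 0.6, 0.1]
gripper_width: 1.0
grasp_force: 0.0
```

Emit:
arm_command([
  [1, [0.011, 0.995, 0], -0.25],
  [1, [0.011, 0.995, 0], -0.25],
  [1, [0.011, 0.995, 0], -0.25],
  [1, [0.011, 0.995, 0], -0.25],
  [1, [0.011, 0.995, 0], -0.25],
  [1, [0.011, 0.995, 0], -0.25],
  [1, [0.011, 0.995, 0], -0.25],
  [1, [0.011, 0.995, 0], -0.25],
  [1, [0.011, 0.995, 0], -0.25],
  [1, [0.011, 0.995, 0], -0.25],
  [1, [0.011, 0.995, 0], -0.25],
  [1, [0.011, 0.995, 0], -0.25],
  [1, [0.011, 0.995, 0], -0.25],
  [1, [0.011, 0.995, 0], -0.25],
  [1, [0.011, 0.995, 0], -0.25],
  [1, [0.011, 0.995, 0], -0.25],
])

```text
time: 8.62
tool_pos: [0.5602, -0.0386, 0.309]
tool_rot: [-0.001, 0.63, 0.777, -0.0]
contact_force: [-0.0, 0.0, -0.0]
gripper_width: 1.0
grasp_force: 0.0
```

```bash
python3 - <<'E'
from plant import manip
import cv2,numpy as np
p=manip.grab_frame('wrist');s=manip.state();print(s['tool_pos'],s['tool_rot'],s['time'],s['joint_pos'])
import fit
fit.cam['wrist']=p;p['R']=np.array(p['R']);p['t']=np.array(p['t'])
im=p['frame'][:,:,::-1].copy()
pp=[0.53513884,0.07867571,0.21228214,1.79]
for l in[(-.005,-.142,.208),(.005,-.142,.208),(.005,-.098,.208),(-.005,-.098,.208),(.155*np.sin(1.79),-.12+.155*np.cos(1.79),.15),(.075,-.22,.012),(-.075,-.22,.012)]:
    u=fit.proj('wrist',fit.w(pp,l));print(l,u.round(1));cv2.drawMarker(im,(int(u[0]),int(u[1])),(255,0,255),0,8,1)
cv2.imwrite('pics/w2.png',im)
E
```

```text
[ 0.56026607 -0.03872948  0.3092219 ] [-6.08084263e-04  6.29482359e-01  7.77014502e-01 -2.33468310e-04] 8.6667 [-2.01595016e-01 -1.26054423e-01  1.68914115e+00  1.46520350e-04
  1.57980039e+00 -4.10616096e-01]
scene red [228.3 220. ] [221 206  15  30 331]
scene yel [282.6 159.6] [273 149  20  23 357]
side red [414.7 217.1] [408 205  15  25 246]
side yel [345.8 215. ] [338 201  17  29 295]
(-0.005, -0.142, 0.208) [312.2 236.1]
(0.005, -0.142, 0.208) [326.4 236.1]
(0.005, -0.098, 0.208) [326.5 174.5]
(-0.005, -0.098, 0.208) [311.6 174.6]
(np.float64(0.15129099290729126), np.float64(-0.15370512520561153), 0.15) [492.6 223.6]
(0.075, -0.22, 0.012) [376.8 236.6]
(-0.075, -0.22, 0.012) [262.6 237. ]
```

View pics/w2.png

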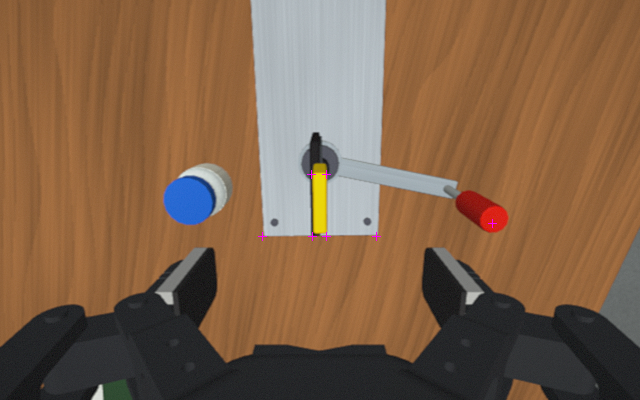

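The overlay lies on the tab (311–326, 174–236) and the stick gives an arm angle of about 1.77–1.79, so the target mirror turn is about 0.68 rad. Descending and gripping.

Emit:
arm_command([
  [1, [0, 0, 0.3], 0],
  [1, [0, 0, 0.5], 0],
  [1, [0, 0, 0.7], 0],
  [1, [0, 0, 0.77], 0],
  [1, [0, 0, 0.77], 0],
  [1, [0, 0, 0.77], 0],
])

```text
time: 9.17
tool_pos: [0.5607, -0.0391, 0.1951]
tool_rot: [0.0, 0.629, 0.777, 0.0]
contact_force: [0.3, -0.6, 1.7]
gripper_width: 1.002
grasp_force: 0.0
```

Emit:
arm_command([
  [-1, [0, 0, 0], 0],
  [-1, [0, 0, 0], 0],
  [-1, [0, 0, 0], 0],
  [-1, [0, 0, 0], 0],
  [-1, [0, 0, 0], 0],
  [-1, [0, 0, 0], 0],
  [-1, [0, 0, 0], 0],
  [-1, [0, 0, 0], 0],
  [-1, [0, 0, 0], 0],
  [-1, [0, 0, 0], 0],
  [-1, [0, 0, 0], 0],
  [-1, [0, 0, 0], 0],
  [-1, [0, 0, 0], 0],
  [-1, [0, 0, 0], 0],
])

```text
time: 10.33
tool_pos: [0.5606, -0.0392, 0.195]
tool_rot: [0.0, 0.629, 0.777, 0.0]
contact_force: [-2.1, -0.2, 5.7]
gripper_width: 0.107
grasp_force: 59.5
```

Gripped: the width is 9 mm, matching the 10 mm tab. Turning counter-clockwise by 0.685 rad (-0.109).

Emit:
arm_command([
  [-1, [0, 0, 0], -0.01],
  [-1, [0, 0, 0], -0.022],
  [-1, [0, 0, 0], -0.034],
  [-1, [0, 0, 0], -0.046],
  [-1, [0, 0, 0], -0.058],
  [-1, [0, 0, 0], -0.07],
  [-1, [0, 0, 0], -0.082],
  [-1, [0, 0, 0], -0.094],
  [-1, [0, 0, 0], -0.104],
  [-1, [0, 0, 0], -0.109],
  [-1, [0, 0, 0], -0.109],
  [-1, [0, 0, 0], -0.109],
  [-1, [0, 0, 0], -0.109],
  [-1, [0, 0, 0], -0.109],
])

```text
time: 11.5
tool_pos: [0.5609, -0.039, 0.195]
tool_rot: [0.0, 0.332, 0.943, 0.0]
contact_force: [-0.3, 1.1, 4.7]
gripper_width: 0.107
grasp_force: 59.6
```

```bash
python3 - <<'E'
from plant import manip
import cv2,numpy as np
p=manip.grab_frame('wrist');q=manip.grab_frame('side');s=manip.state();print(s['tool_pos'],s['tool_rot'],s['time'],s['grasp_force'])
r=s['tool_rot'];print('tool yaw',2*np.arctan2(r[2],r[1]))
im=np.hstack([cv2.resize(p['frame'][:300,170:530],(480,400)),q['frame'][130:290,280:440].repeat(2,0).repeat(2,1)[:320].copy() if 0 else cv2.resize(q['frame'][130:300,290:426],(320,400))])
cv2.imwrite('pics/m3.png',im[:,:,::-1])
E
```

```text
[ 0.5608607  -0.03901736  0.19500922] [4.75907746e-04 3.32021528e-01 9.43271634e-01 3.19595793e-04] 11.6 59.591501355171204
tool yaw 2.4647007943840813
```

View pics/m3.png

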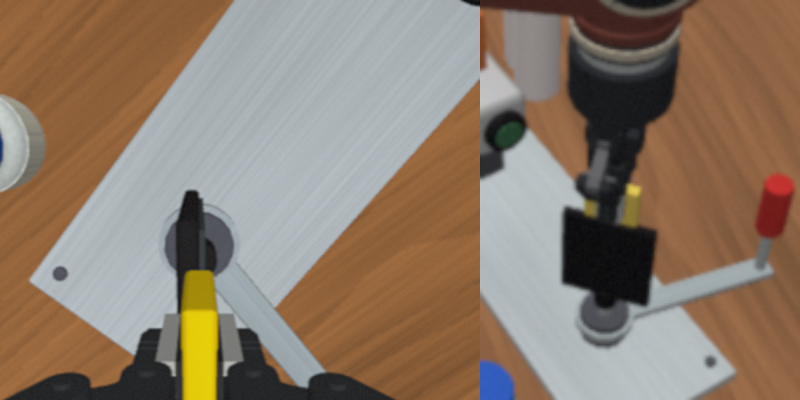

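The wrist crop shows the tab in line with the pads. The plate edges average 0.683 rad to the tool, agreeing with the tool yaw (0.682). Holding briefly, then handing in.

Emit:
arm_command([
  [-1, [0, 0, 0], 0],
  [-1, [0, 0, 0], 0],
  [-1, [0, 0, 0], 0],
  [-1, [0, 0, 0], 0],
  [-1, [0, 0, 0], 0],
  [-1, [0, 0, 0], 0],
  [-1, [0, 0, 0], 0],
  [-1, [0, 0, 0], 0],
])

```text
time: 12.27
tool_pos: [0.5609, -0.039, 0.195]
tool_rot: [0.0, 0.332, 0.943, 0.0]
contact_force: [-0.8, 0.3, 5.8]
gripper_width: 0.105
grasp_force: 59.6
```

```bash
python3 -c "
from plant import manip
print(manip.job_done())"
```

```text
the job is handed in; nothing more can be done
None
```

I squeezed the trigger fully in and it sprang back out, then turned the mirror about 0.68 rad by its tab and handed the job in at about 12 s, still holding it; the hand-in returned no verdict.

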